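Push the oilstone into its sharpening stop

ROBOT

A 7-joint arm with a two-finger parallel gripper is mounted at the origin on a cart in front of the work surface, level with it; the furniture and walls round the work are solid. World frame = base frame: x ahead of the robot, y to its left, z up, the work surface at z = 0. Lengths are in m, angles in rad, forces in N, time in s.
With the tool pointing down it reaches from about 0.4 to 0.75 m from the base axis. Payload 19.5 kg.
Tool frame: the origin (TCP) lies at the very end of the fingers, on their centre line; the grasp point (between the pads) lies 19 mm behind it (ctrl.hold_point_z is the distance from the TCP to the grasp point, in m); z points along the fingers, y is the direction in which the jaws open and shut (so a half turn about z gives the same grasp; the last joint's range is limited). The gripper opens to 85 mm and grips with 20 to 120 N. Pads are 22 mm wide; open, the fingers measure 114 mm over their backs; the gripper's body (76 mm by 85 mm) begins 54 mm behind the grasp point. The pads swing forward as they close: fully open they stand 13 mm farther back than shut.
Start: joints at [1.227, 0.707, -0.028, 1.485, 0.022, 0.951, -0.075], TCP at [0.171, -0.549, 0.231] pointing down, gripper open.
Joint ranges: [-2.71, 2.71], [-0.32, 2.16], [-1.57, 1.52], [0, 2.45], [-1.46, 4.6], [0, 2.02], [-2.83, 2.83]. Speed limits (rad/s): [1.89, 1.89, 2.57, 2.57, 3.01, 3.01, 3.01].

INTERFACE

Orientations are given as a rotation vector (axis times angle).
In Python, from station import ctrl gives the robot as it stands.
- The arm moves only by the tool jog_arm, never from a script. Its argument "motion" is a list of rows, each a list of 3 entries, a list of its own where there are three numbers: the shift along the tool's x, y, z in cm, then the turn, a rotation vector about the tool's x, y, z in degrees, then the opening, from 0 (shut) to 1 (fully open). In form: [[[x, y, z], [wx, wy, wz], gripper], ...]. A call has 1 to 5 rows; each row is the pose to reach, as a shift and turn from the pose commanded when the call began, along the tool's axes at that moment; what a row does not reach only later rows make up. A row lasts 1/10 s, in which the tool goes at most 50 mm and 8.59 degrees, less where a joint would pass 70% of its speed; a pose out of reach is approached as far as the arm can. A call with a gripper value outside its range is refused whole. The fingers move at their own pace and stop on an object; "force" is the grip in N (left out, the last holds). Time passes only in rows, so rows that repeat a pose let the fingers close. It gives the time, the measured TCP pose, the force and the opening at its end, in the units of the state.
- ctrl.get_obs(): the state, without advancing time (a new reading comes with each control period).
- ctrl.get_image(name): name is "scene" or "top" or "wrist"; returns a dict with "color" (400x640x3 uint8, blue, green, red), "fx", "fy", "cx", "cy" (pixels), "R" (3x3) and "t" (3): a world point X has camera coordinates R X + t. Camera axes: x right, y down, z forward; pixel columns grow to the right and rows downward; lengths in m; the calibration is good to about 2 mm. A picture is of the moment at which its call begins. There is no depth.
- ctrl.sign_off(): hands the job in, once; it reports no verdict.
Trained networks look in a picture, given as the dict that the camera call returned (one of the last four; its "shot" number tells which), for a name from the list of things; names that differ only in an ending like _2 or _b are one class to them, and where a whole thing is asked for, a point or a joint stands for the part that bears it (a point fixed in the world has none). Each returns a list of dicts, best first, with "conf" (0 to 1); they miss things now and then, are a little off and sometimes report something else, mostly with a low value. They report only what shows in the picture. A call takes as long as a camera call. They do not tell look-alikes from the thing itself.
- ctrl.look_for(picture, thing): "point" ([x, y, z] in m, in world coordinates, good to about 4 mm: the middle of the surface that is visible of it).
- ctrl.landmark_of(picture, thing): "point" ([x, y, z] in m, in world coordinates, good to about 4 mm: a listed point, or the origin of a listed thing).
The state is a dict: "time": time; "q": joint angles; "qd": joint speeds; "joint_torque": joint torques, N m; "position": TCP position; "tool_rot": TCP orientation; "wrist_force": force on the tool from outside, world axes, zero at the start; "moment": the same for the moment, N m; "opening": opening from 0.0 (shut) to 1.0 (fully open).
Only numpy, scipy, OpenCV 4.12 (cv2) and the standard library are available. Lean on these libraries where they do the work, as an engineer would, in place of code of your own. Each camera call takes 0.05 s, during which the arm holds its last target.

TASK

Get the grey oilstone ready for sharpening: push it across the cabinet top into the corner of the wooden sharpening stop, its long side flat against the long rail and its end against the short end block. Push the dark sliding tail stop along the rail up against the stone's other end, so that the stone sits snugly between the two. Only push with the fingers: do not pinch, straddle or lift the stone or the tail stop, and leave the other tools and containers where they are.

Things in the scene. Friction and masses are not known exactly. Their poses are not given: they have to be found in the camera images.
- oilstone: Plain grey sharpening stone, a loose block 50 (x) x 150 (y) x 25 (z) mm, about 0.4 kg, lying flat in front of the stop. Origin: centre of its underside; y runs along its length.
- sharpening_stop: L of two fixed wooden battens 20 mm high. Origin: inner corner of the L, on the cabinet top. +y runs along the long rail away from the short end block; +x points into the long rail. The rail's face is the plane x = 0 (rail: x 0 to 18, y -16 to 290 mm), the end block's face is y = 0 (block: y -16 to 0, x -42 to 0 mm). The seated stone fills x -50 to 0, y 0 to 150 mm, long side along y.
- tail_stop (a joint): Dark wooden block sliding on the long rail; stays where left, about 2 N moves it. 28 mm long along the rail, top at z 50 mm; fills x -33 to 27 mm of sharpening_stop, above the rail only from z 22 mm up. Value (m) grows towards the end block: the inner face is at y = 0.240 - value of sharpening_stop, the outer face at 0.268 - value. Meets the end of a seated stone at 0.090.
- tail_outer (a point): Point on the tail stop's outer face (the face away from the stone), 36 mm above the cabinet top and straight above the long rail, 2 mm behind the plane of the rail's face. Push here along -y of sharpening_stop, above the 20 mm high rail.
- loupe: Black eye loupe, 43 mm across, 41 mm high, stands behind the stop; leave alone. Origin: centre of its underside.
- dabber: Leather ink dabber with a knob handle, 67 mm across, 86 mm high, behind the stop; leave alone. Origin: centre of its underside.
- jar: Amber jar with black lid, 58 mm across, 76 mm high, at the right; leave alone. Origin: centre of its underside.
- burnisher: Burnisher with wooden handle, 24 x 153 x 25 mm, lies at the left; leave alone. Origin: centre of its underside, y along it.
- graver: Graver with pear-shaped handle, 29 x 107 x 29 mm, lies at the right of the stop; leave alone. Origin: centre of its underside, y along it.
Things that resemble listed ones, but are neither listed nor needed, are in the scene too. There is more than one size of the oilstone; the job needs the largest.

How it is judged:
At the end, for the whole second after the job is handed in: The stone lies flat and at rest in the corner of the stop, within 3.5 mm of the long rail and of the short end block and within 2 degrees of parallel to the rail, and the tail stop stands within 3.5 mm of its seated place against the stone's other end (joint 0.0865 to 0.093) (x of oilstone in the frame of sharpening_stop between -0.0285 and -0.022 m and y of oilstone in the frame of sharpening_stop between 0.072 and 0.0785 m and angle between the y axis of oilstone and the y axis of sharpening_stop, either way round below 0.035 rad and angle between oilstone's own z axis and vertical below 0.03 rad and height (world z) of oilstone below 0.004 m and value of joint tail_stop between 0.0865 and 0.093 m and linear speed of oilstone below 0.01 m/s and angular speed of oilstone below 0.05 rad/s); the robot touches nothing.
It fails at once if the stone is lifted or tipped (height (world z) of oilstone above 0.008 m or angle between oilstone's own z axis and vertical above 0.15 rad).
It fails at once if the fingers straddle the stone (pinch it) (x of the grasp point in the frame of oilstone between -0.018 and 0.018 m and y of the grasp point in the frame of oilstone between -0.068 and 0.068 m and z of the grasp point in the frame of oilstone below 0.036 m).
It fails at once if the fingers straddle the tail stop (pinch it) (x of the grasp point in the frame of tail_outer between -0.03 and 0.02 m and y of the grasp point in the frame of tail_outer between -0.022 and -0.006 m and z of the grasp point in the frame of tail_outer below 0.024 m).
It fails at once if another tool or container is moved by more than 20 mm (distance of any of loupe, dabber, jar, burnisher, graver from where it was at the start of the episode above 0.02 m).
It also fails if it takes over 45 s, if anything falls off the work surface, if the arm or the gripper's body presses on something with over 40 N, if the wrist force passes 120 N, or if a joint passes its speed limit or range.

## Working session

There is one attempt and no reset: what is moved stays moved. The work goes in short steps, Python scripts to look and compute and a tool call to move; the robot and the scene stay as the last step left them, time stands still between calls to the robot, and variables do not carry over. Pictures are saved under pics/ and viewed, and the job is handed in when it is done.

Besides the shell and the picture viewer there is one more tool, called by a JSON object that holds its "method" and its "body", one argument or row to a line. jog_arm: Moves the arm, as the interface text tells. Its arguments: {"type":"object","properties":{"motion":{"type":"array","items":{"type":"array"}},"force":{"type":"number"}},"required":["motion"]}

```bash
mkdir -p pics; cat > h.py <<'E'
from station import ctrl
import numpy as np, cv2
def px(p,X):
    c=p["R"]@np.array(X)+np.array(p["t"]); return np.array([p["fx"]*c[0]/c[2]+p["cx"],p["fy"]*c[1]/c[2]+p["cy"]])
def ray(p,uv,z):
    R=np.array(p["R"]);t=np.array(p["t"]);C=-R.T@t
    d=R.T@np.array([(uv[0]-p["cx"])/p["fx"],(uv[1]-p["cy"])/p["fy"],1]); return C+d*(z-C[2])/d[2]
E
python3 - <<'E'
from h import *
o=ctrl.get_obs(); print(o["time"],o["position"],o["tool_rot"])
for n in ["top","scene"]:
    p=ctrl.get_image(n); cv2.imwrite(f"pics/{n}0.png",p["color"])
    print(n,p["fx"],-np.array(p["R"]).T@p["t"])
    for th in ["oilstone","sharpening_stop","tail_outer","loupe","dabber","jar","burnisher","graver"]:
        try: r=ctrl.landmark_of(p,th)
        except Exception as e: print(e);continue
        for d in r[:4]: print(th,np.round(d["point"],3),round(d["conf"],2),np.round(px(p,d["point"])))
E
```

```text
0.0 [ 0.17082855 -0.54878855  0.23084569] [-3.10490672e+00 -4.72032349e-01  2.97908065e-04]
top 450.9569825395098 [0.54047156 0.01123463 1.0383567 ]
oilstone [ 0.379 -0.142  0.002] 0.97 [369. 295.]
oilstone [ 0.517 -0.052 -0.   ] 0.96 [331. 234.]
oilstone [ 0.391  0.078 -0.003] 0.64 [273. 289.]
sharpening_stop [ 0.649 -0.157  0.004] 0.94 [377. 177.]
tail_outer [0.621 0.082 0.04 ] 0.53 [272. 186.]
loupe [ 0.762 -0.218 -0.   ] 0.69 [403. 129.]
dabber [ 0.788 -0.001  0.003] 0.94 [310. 116.]
jar [0.786 0.    0.001] 0.7 [310. 118.]
jar [ 0.445 -0.278  0.003] 0.67 [429. 266.]
burnisher [0.478 0.258 0.002] 0.83 [194. 250.]
graver [ 0.613 -0.276  0.001] 0.52 [428. 193.]
scene 489.58217968211346 [-0.07309434  0.71257673  0.67867228]
oilstone [ 0.384 -0.14  -0.002] 0.95 [427. 234.]
oilstone [ 0.511 -0.055  0.001] 0.93 [363. 225.]
oilstone [ 0.392  0.079 -0.001] 0.71 [366. 276.]
sharpening_stop [ 0.646 -0.157  0.001] 0.9 [349. 189.]
tail_outer [0.623 0.077 0.033] 0.74 [290. 218.]
loupe [ 0.762 -0.211  0.004] 0.78 [330. 167.]
loupe [ 0.514 -0.053  0.   ] 0.31 [361. 226.]
dabber [ 0.789 -0.002  0.004] 0.83 [269. 190.]
jar [ 0.44  -0.279 -0.   ] 0.64 [439. 201.]
burnisher [0.478 0.26  0.002] 0.88 [274. 298.]
graver [ 0.613 -0.273 -0.002] 0.66 [384. 179.]
```

```bash
python3 -c "
import cv2
a=cv2.imread('pics/top0.png')[90:330,170:460];cv2.imwrite('pics/top0z.png',cv2.resize(a,None,fx=2.5,fy=2.5,interpolation=2))"
```

```text
(no output)
```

View pics/top0.png

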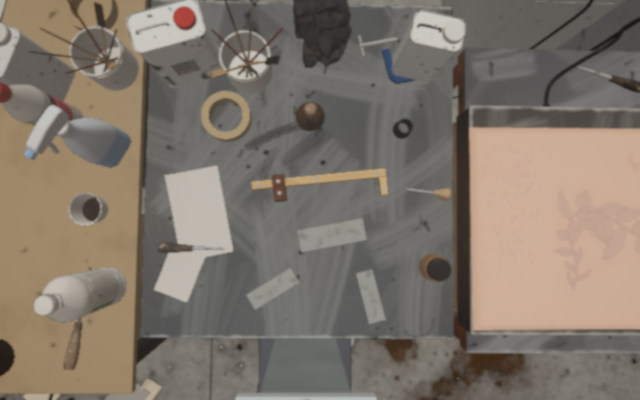

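View pics/scene0.png

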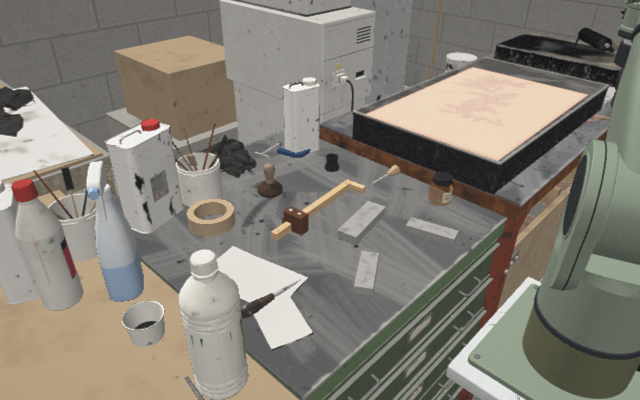

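View pics/top0z.png

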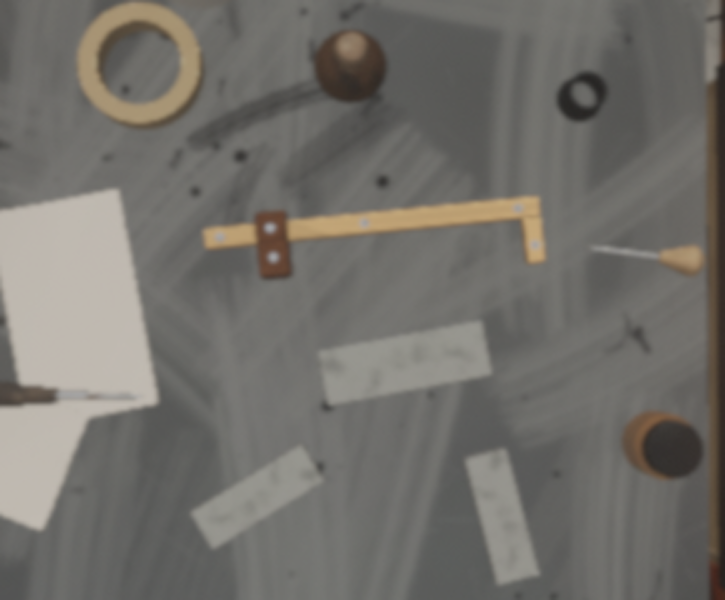

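```bash
cat >> h.py <<'E'
def zr(p,pts,z): return np.array([ray(p,(170+u/2.5,90+v/2.5),z)[:2] for u,v in pts])
E
python3 - <<'E'
from h import *
p=ctrl.get_image("top")
s=zr(p,[(319,352),(483,321),(491,374),(330,405)],.025)
print(s.round(4)); print(s.mean(0), [np.linalg.norm(s[i]-s[i-1]).round(4) for i in range(4)])
print("stone ang",[np.degrees(np.arctan2(*(a)[::-1])) for a in (s[0]-s[1],s[3]-s[2])])
r=zr(p,[(205,248),(288,239),(525,219),(545,263),(528,263),(540,197),(204,230)],.02);print(r.round(4))
for a,b in((1,2),(0,2),(6,5)): d=r[a]-r[b];print("rail ang",np.degrees(np.arctan2(d[1],d[0])),np.linalg.norm(d))
t=zr(p,[(256,212),(286,211),(290,275),(261,278)],.05);print(t.round(4))
E
```

```text
[[ 0.5231  0.0241]
 [ 0.5525 -0.1231]
 [ 0.505  -0.1306]
 [ 0.4759  0.0137]]
[ 0.51413631 -0.05398336] [np.float64(0.0483), np.float64(0.1502), np.float64(0.0481), np.float64(0.1472)]
stone ang [np.float64(101.3025368134169), np.float64(101.38754480152224)]
[[ 0.6155  0.1282]
 [ 0.6246  0.0536]
 [ 0.6459 -0.1617]
 [ 0.6059 -0.1801]
 [ 0.6057 -0.1646]
 [ 0.6662 -0.1754]
 [ 0.6318  0.1294]]
rail ang 95.63011411961335 0.2163519831888062
rail ang 95.98387187175867 0.29152298894946466
rail ang 96.45068284028346 0.3067776264259589
[[0.6456 0.0808]
 [0.6468 0.0545]
 [0.5905 0.0501]
 [0.5876 0.0754]]
```

```bash
cat >> h.py <<'E'
from scipy.spatial.transform import Rotation as Ro
O=np.array([0.646,-0.160]); A=np.radians(96)
ey=np.array([np.cos(A),np.sin(A)]); ex=np.array([np.sin(A),-np.cos(A)])
def s2w(x,y): return O+x*ex+y*ey
def w2s(X): d=np.array(X)[:2]-O; return np.array([d@ex,d@ey])
def st():
    o=ctrl.get_obs(); R=Ro.from_rotvec(o["tool_rot"])
    print("t",round(o["time"],2),"pos",np.round(o["position"],4),"stop",w2s(o["position"]).round(4),"F",np.round(o["wrist_force"],1),"op",round(o["opening"],2)); print(R.as_matrix().round(3)); return o,R
def go(x,y,z):
    o,R=st(); w=s2w(x,y); d=np.array([w[0],w[1],z])-o["position"]
    T=Ro.from_matrix(np.column_stack([[ex[0],ex[1],0],[-ey[0],-ey[1],0],[0,0,-1]]))
    print("shift cm",(R.inv().apply(d)*100).round(2),"turn deg",np.degrees((R.inv()*T).as_rotvec()).round(2))
E
python3 - <<'E'
from h import *
p=ctrl.get_image("top")
print("big",[w2s(x).round(3) for x in zr(p,[(319,352),(483,321),(491,374),(330,405)],.025)])
print("small",[w2s(x).round(3) for x in zr(p,[(303,447),(323,479),(191,514),(466,459),(507,449)],.02)])
print("tail",[w2s(x).round(3) for x in zr(p,[(256,212),(286,211),(290,275),(261,278)],.05)])
go(-.185,.12,.12)
E
```

```text
big [array([-0.103,  0.196]), array([-0.089,  0.046]), array([-0.137,  0.044]), array([-0.151,  0.19 ])]
small [array([-0.186,  0.218]), array([-0.216,  0.203]), array([-0.236,  0.322]), array([-0.211,  0.073]), array([-0.206,  0.036])]
tail [array([0.025, 0.24 ]), array([0.023, 0.213]), array([-0.033,  0.215]), array([-0.033,  0.24 ])]
t 1.0 pos [ 0.1709 -0.549   0.2313] stop [-0.5132 -0.3372] F [ 0.2  0.3 -0.1] op 1.0
[[ 0.955  0.297 -0.   ]
 [ 0.297 -0.955  0.   ]
 [-0.    -0.    -1.   ]]
shift cm [ 41.13 -38.41  11.13] turn deg [-0.    0.   11.29]
```

{"method": "jog_arm", "body": {
  "motion": [
    [[10, -9, 2], [0, 0, 8], 0.5],
    [[20, -18, 4], [0, 0, 11.3], 0.5],
    [[30, -28, 7], [0, 0, 11.3], 0.5],
    [[41.5, -38.4, 9], [0, 0, 11.3], 0.5],
    [[41.5, -38.4, 9], [0, 0, 11.3], 0.5]
  ]
}}

```text
time: 1.5
position: [0.2953, -0.3337, 0.192]
tool_rot: [3.137, 0.164, 0.001]
wrist_force: [2.8, -0.1, -0.2]
opening: 0.503
```

{"method": "jog_arm", "body": {
  "motion": [
    [[0, 0, 0], [0, 0, 0], 0.5],
    [[0, 0, 0], [0, 0, 0], 0.5],
    [[0, 0, 0], [0, 0, 0], 0.5],
    [[0, 0, 0], [0, 0, 0], 0.5],
    [[0, 0, 0], [0, 0, 0], 0.5]
  ]
}}

```text
time: 2.0
position: [0.2941, -0.3361, 0.1921]
tool_rot: [3.137, 0.161, 0.0]
wrist_force: [-0.4, -0.4, 0.3]
opening: 0.5
```

```bash
python3 - <<'E'
from h import *
go(-.18,.12,.006)
E
```

```text
t 2.0 pos [ 0.2941 -0.3361  0.1921] stop [-0.3684 -0.1383] F [-0.4 -0.4  0.3] op 0.5
[[ 0.995  0.103  0.   ]
 [ 0.103 -0.995 -0.   ]
 [ 0.     0.    -1.   ]]
shift cm [ 18.79 -25.87  18.61] turn deg [ 0.01 -0.   -0.11]
```

{"method": "jog_arm", "body": {
  "motion": [
    [[3, -4, 1], [0, 0, 0], 0.5],
    [[6, -8, 3], [0, 0, 0], 0.5],
    [[9, -12, 4], [0, 0, 0], 0.5],
    [[12, -16, 6], [0, 0, 0], 0.5],
    [[15, -20, 8], [0, 0, 0], 0.5]
  ]
}}

```text
time: 2.5
position: [0.4174, -0.1303, 0.1165]
tool_rot: [3.137, 0.162, 0.001]
wrist_force: [0.8, -1.9, 0.9]
opening: 0.502
```

{"method": "jog_arm", "body": {
  "motion": [
    [[2, -3, 1], [0, 0, 0], 0.5],
    [[3.8, -5.9, 2], [0, 0, 0], 0.5],
    [[3.8, -5.9, 2], [0, 0, 0], 0.5],
    [[3.8, -5.9, 2], [0, 0, 0], 0.5],
    [[3.8, -5.9, 2], [0, 0, 0], 0.5]
  ]
}}

```text
time: 3.0
position: [0.448, -0.07, 0.0973]
tool_rot: [3.137, 0.161, 0.0]
wrist_force: [0.3, -0.5, 1.1]
opening: 0.497
```

```bash
python3 - <<'E'
from h import *
go(-.18,.12,.006)
p=ctrl.get_image("wrist"); cv2.imwrite("pics/w1.png",p["color"])
for x,y in[(-.103,.196),(-.151,.19),(-.137,.044)]: print(px(p,[*s2w(x,y),.025]))
E
```

```text
t 3.0 pos [ 0.448  -0.07    0.0973] stop [-0.1875  0.1102] F [ 0.3 -0.5  1.1] op 0.5
[[ 0.995  0.103  0.   ]
 [ 0.103 -0.995 -0.   ]
 [ 0.     0.    -1.   ]]
shift cm [ 0.75 -0.99  9.13] turn deg [ 0.02 -0.   -0.11]
[174.53245287  70.04935382]
[193.85002824 151.89019145]
[430.41898466 128.58278511]
```

View pics/w1.png

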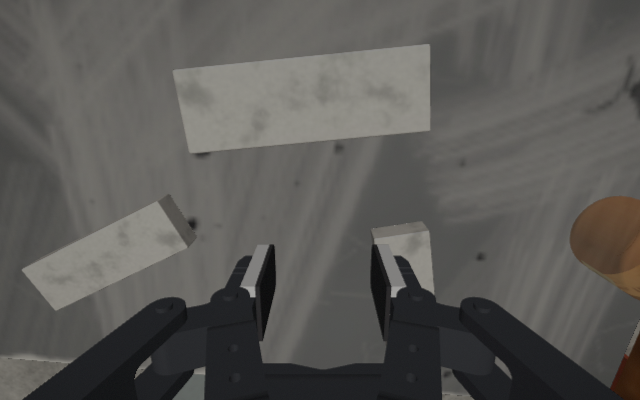

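The wrist view shows the big stone's corners at (174,70), (190,152) and (430,130), which matches the projection. The fingers hang in the gap between the small stones, so I descend here.

{"method": "jog_arm", "body": {
  "motion": [
    [[0.9, -1, 2], [0, 0, 0], 0.5],
    [[0.9, -1, 5], [0, 0, 0], 0.5],
    [[0.9, -1, 8], [0, 0, 0], 0.5],
    [[0.9, -1, 9], [0, 0, 0], 0.5],
    [[0.9, -1, 9], [0, 0, 0], 0.5]
  ]
}}

```text
time: 3.55
position: [0.4555, -0.0586, 0.0066]
tool_rot: [-3.137, -0.162, 0.003]
wrist_force: [0.6, -0.2, 1.0]
opening: 0.501
```

{"method": "jog_arm", "body": {
  "motion": [
    [[0, 0, 0], [0, 0, 0], 0.5],
    [[0.5, 0, 0], [0, 0, 0], 0.5],
    [[1, 0, 0], [0, 0, 0], 0.5],
    [[1.5, 0, 0], [0, 0, 0], 0.5],
    [[2, 0, 0], [0, 0, 0], 0.5]
  ]
}}

```text
time: 4.05
position: [0.4767, -0.0557, 0.0074]
tool_rot: [-3.137, -0.165, -0.001]
wrist_force: [-2.7, 0.6, 0.9]
opening: 0.501
```

```bash
python3 - <<'E'
from h import *
go(-.066,.12,.006)
p=ctrl.get_image("scene"); cv2.imwrite("pics/s1.png",cv2.resize(p["color"][150:320,220:500],None,fx=2.8,fy=2.8))
E
```

```text
t 4.05 pos [ 0.4767 -0.0557  0.0074] stop [-0.1575  0.1214] F [-2.7  0.6  0.9] op 0.5
[[ 0.995  0.105  0.   ]
 [ 0.105 -0.995  0.   ]
 [ 0.    -0.    -1.   ]]
shift cm [9.15 0.15 0.14] turn deg [-0.   -0.03  0.  ]
```

View pics/s1.png

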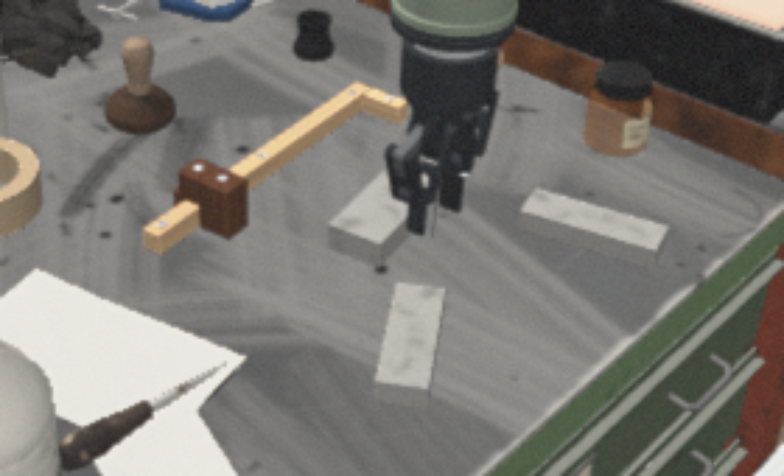

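The fingers are low against the stone's near side (picture (425,215)) and the force reads 2.7 N. I push on towards the rail.

{"method": "jog_arm", "body": {
  "motion": [
    [[1, 0, 0.1], [0, 0, 0], 0.5],
    [[2, 0, 0.1], [0, 0, 0], 0.5],
    [[3, 0, 0.1], [0, 0, 0], 0.5],
    [[4, 0, 0.1], [0, 0, 0], 0.5],
    [[5, 0, 0.1], [0, 0, 0], 0.5]
  ]
}}

```text
time: 4.6
position: [0.5258, -0.0505, 0.006]
tool_rot: [-3.137, -0.164, 0.002]
wrist_force: [-1.8, -0.5, -1.1]
opening: 0.504
```

{"method": "jog_arm", "body": {
  "motion": [
    [[0.6, 0, 0], [0, 0, 0], 0.5],
    [[1.2, 0, 0], [0, 0, 0], 0.5],
    [[1.8, 0, 0], [0, 0, 0], 0.5],
    [[2.4, 0, 0], [0, 0, 0], 0.5],
    [[3, 0, 0], [0, 0, 0], 0.5]
  ]
}}

```text
time: 5.1
position: [0.5559, -0.0474, 0.006]
tool_rot: [-3.137, -0.164, 0.0]
wrist_force: [-2.6, 0.6, -0.3]
opening: 0.505
```

```bash
cat >> h.py <<'E'
def snap(name,n,x0,x1,y0,y1,f):
    p=ctrl.get_image(n); cv2.imwrite("pics/"+name,cv2.resize(p["color"][y0:y1,x0:x1],None,fx=f,fy=f,interpolation=2)); return p
E
python3 - <<'E'
from h import *
go(-.061,.12,.006)
snap("t2.png","top",240,400,150,270,5)
E
```

```text
t 5.1 pos [ 0.5559 -0.0474  0.006 ] stop [-0.0778  0.1214] F [-2.6  0.6 -0.3] op 0.51
[[ 0.995  0.104 -0.   ]
 [ 0.104 -0.995  0.   ]
 [-0.    -0.    -1.   ]]
shift cm [1.68 0.14 0.  ] turn deg [-0.01  0.01 -0.01]
```

View pics/t2.png

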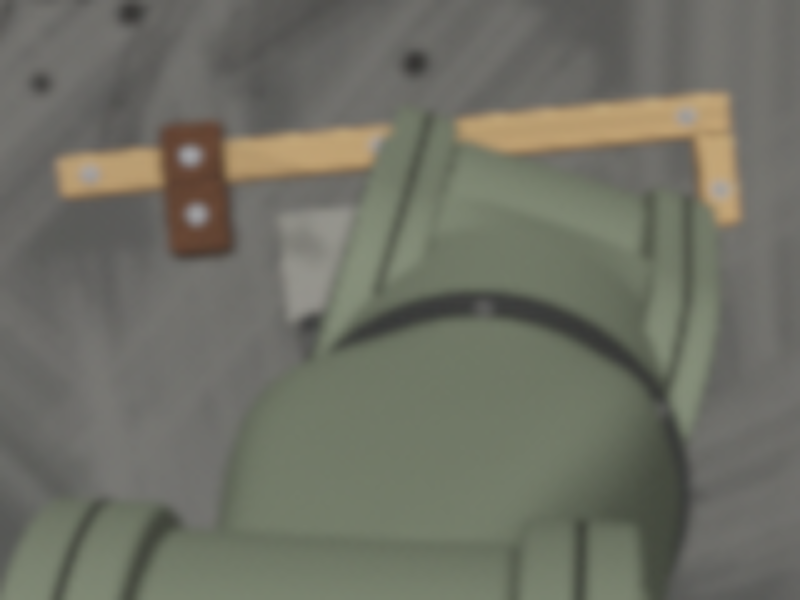

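The stone's end (280,210)–(290,320) is now parallel to the tail stop and clear of it by about 10 mm. I keep pushing.

{"method": "jog_arm", "body": {
  "motion": [
    [[0.5, 0, 0], [0, 0, 0], 0.5],
    [[0.9, 0, 0], [0, 0, 0], 0.5],
    [[1.2, 0, 0], [0, 0, 0], 0.5],
    [[1.4, 0, 0], [0, 0, 0], 0.5],
    [[1.5, 0, 0], [0, 0, 0], 0.5]
  ]
}}

```text
time: 5.65
position: [0.5706, -0.0459, 0.006]
tool_rot: [-3.137, -0.164, 0.0]
wrist_force: [-2.5, 0.1, 0.1]
opening: 0.497
```

{"method": "jog_arm", "body": {
  "motion": [
    [[0.1, 0, 0], [0, 0, 0], 0.5],
    [[0.2, 0, 0], [0, 0, 0], 0.5],
    [[0.2, 0, 0], [0, 0, 0], 0.5]
  ]
}}

```text
time: 5.95
position: [0.5727, -0.0457, 0.0061]
tool_rot: [-3.137, -0.164, -0.001]
wrist_force: [-0.2, -0.0, -0.4]
opening: 0.5
```

{"method": "jog_arm", "body": {
  "motion": [
    [[0.1, 0, 0], [0, 0, 0], 0.5],
    [[0.2, 0, 0], [0, 0, 0], 0.5]
  ]
}}

```text
time: 6.15
position: [0.5733, -0.0458, 0.006]
tool_rot: [-3.137, -0.164, 0.004]
wrist_force: [-12.3, -3.0, 8.0]
opening: 0.501
```

{"method": "jog_arm", "body": {
  "motion": [
    [[0.1, 0, 0], [0, 0, 0], 0.5],
    [[0.2, 0, 0], [0, 0, 0], 0.5]
  ]
}}

```text
time: 6.35
position: [0.5734, -0.0459, 0.0059]
tool_rot: [-3.137, -0.164, 0.011]
wrist_force: [-25.7, -3.3, 17.0]
opening: 0.496
```

{"method": "jog_arm", "body": {
  "motion": [
    [[-1, 0, 0], [0, 0, 0], 0.5],
    [[-3, 0, 0], [0, 0, 0], 0.5],
    [[-3, 0, -4], [0, 0, 0], 0],
    [[-3, 0, -8], [0, 0, 0], 0],
    [[-3, 0, -10], [0, 0, 0], 0]
  ]
}}

```text
time: 6.85
position: [0.5476, -0.0486, 0.109]
tool_rot: [3.137, 0.164, 0.005]
wrist_force: [0.8, 0.0, -0.2]
opening: 0.007
```

```bash
python3 - <<'E'
from h import *
go(.004,.285,.1)
snap("t3.png","top",240,400,150,270,5)
snap("s3.png","scene",260,420,160,260,5)
p=ctrl.get_image("wrist"); cv2.imwrite("pics/w3.png",p["color"])
E
```

```text
t 6.85 pos [ 0.5476 -0.0486  0.109 ] stop [-0.0862  0.1211] F [ 0.8  0.  -0.2] op 0.01
[[ 0.995  0.104  0.003]
 [ 0.104 -0.995 -0.   ]
 [ 0.003  0.001 -1.   ]]
shift cm [  9.01 -16.4    0.93] turn deg [ 0.03 -0.2  -0.02]
```

View pics/w3.png

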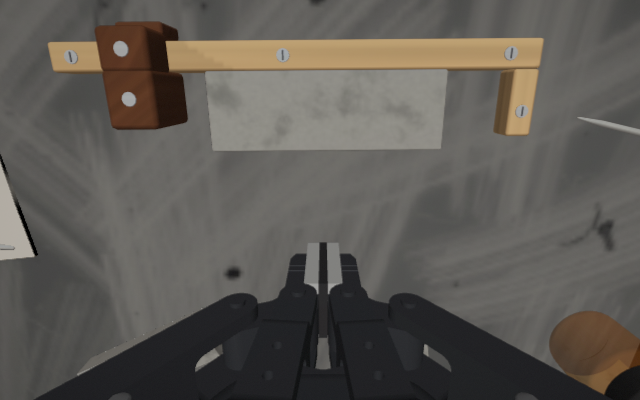

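View pics/s3.png

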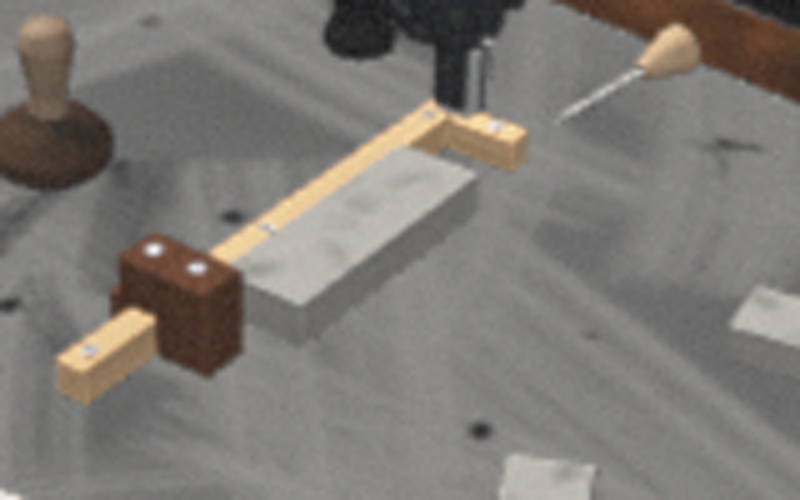

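The stone lies flush along the rail, from (207,70) to (447,70) in the wrist view, with gaps to the end block at (500,100) and to the tail stop at (180,100). Next I go round behind the tail stop.

{"method": "jog_arm", "body": {
  "motion": [
    [[2.5, -4, 0.5], [0, 0, 0], 0],
    [[5, -8, 0.5], [0, 0, 0], 0],
    [[7.5, -12, 0.5], [0, 0, 0], 0],
    [[8.9, -16.4, 0.5], [0, -0.2, 0], 0],
    [[8.9, -16.4, 0.5], [0, -0.2, 0], 0]
  ]
}}

```text
time: 7.5
position: [0.6177, 0.1313, 0.0991]
tool_rot: [-3.133, -0.175, 0.008]
wrist_force: [0.2, -0.5, -0.3]
opening: -0.002
```

{"method": "jog_arm", "body": {
  "motion": [
    [[0, 0, 0], [0, 0, 0], 0],
    [[0, 0, 0], [0, 0, 0], 0]
  ]
}}

```text
time: 7.7
position: [0.6178, 0.1228, 0.1004]
tool_rot: [3.137, 0.162, -0.007]
wrist_force: [0.3, -1.7, -0.5]
opening: -0.002
```

```bash
python3 - <<'E'
from h import *
go(.003,.285,.031)
p=ctrl.get_image("wrist"); cv2.imwrite("pics/w4.png",p["color"])
for y in (.241,.268): print(px(p,[*s2w(0.002,y),.036]),px(p,[*s2w(-.033,y),.05]))
E
```

```text
t 7.7 pos [0.6178 0.1228 0.1004] stop [0.0015 0.2842] F [ 0.3 -1.7 -0.5] op -0.0
[[ 0.995  0.103 -0.004]
 [ 0.103 -0.995 -0.001]
 [-0.004  0.001 -1.   ]]
shift cm [ 0.18 -0.09  6.94] turn deg [ 0.04  0.26 -0.08]
[390.70191493 209.94574613] [391.76905602 270.58870231]
[347.87131374 210.02266786] [348.3349475  270.66875983]
```

View pics/w4.png

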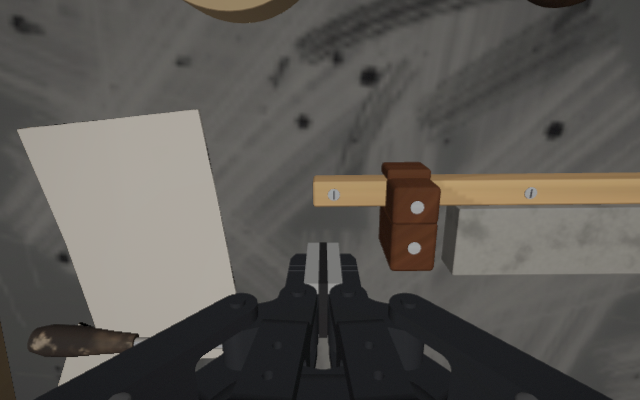

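The tail stop's outer face shows at column 388 and was predicted at 391. The rail's end is at column 314. I descend behind the face, then push.

{"method": "jog_arm", "body": {
  "motion": [
    [[0.2, 0, 2], [0, 0.2, 0], 0],
    [[0.2, 0, 4], [0, 0.2, 0], 0],
    [[0.2, 0, 6], [0, 0.2, 0], 0],
    [[0.2, 0, 6.9], [0, 0.2, 0], 0],
    [[0.2, 0, 6.9], [0, 0.2, 0], 0]
  ]
}}

```text
time: 8.25
position: [0.6193, 0.1233, 0.0312]
tool_rot: [3.137, 0.163, -0.003]
wrist_force: [0.3, -0.2, 1.3]
opening: 0.0
```

{"method": "jog_arm", "body": {
  "motion": [
    [[0, 0.5, 0], [0, 0, 0], 0],
    [[0, 1, 0], [0, 0, 0], 0],
    [[0, 1.5, 0], [0, 0, 0], 0],
    [[0, 2, 0], [0, 0, 0], 0],
    [[0, 2.5, 0], [0, 0, 0], 0]
  ]
}}

```text
time: 8.75
position: [0.6225, 0.0987, 0.0323]
tool_rot: [-3.137, -0.164, -0.0]
wrist_force: [1.1, 0.1, 0.5]
opening: 0.002
```

```bash
python3 - <<'E'
from h import *
go(.003,.193,.031)
E
```

```text
t 8.75 pos [0.6225 0.0987 0.0323] stop [0.0037 0.2598] F [1.1 0.1 0.5] op 0.0
[[ 0.995  0.104  0.   ]
 [ 0.104 -0.995  0.   ]
 [ 0.    -0.    -1.   ]]
shift cm [-0.07  6.68  0.13] turn deg [-0.01 -0.01 -0.02]
```

{"method": "jog_arm", "body": {
  "motion": [
    [[0, 0.6, 0], [0, 0, 0], 0],
    [[0, 1.2, 0], [0, 0, 0], 0],
    [[0, 1.8, 0], [0, 0, 0], 0],
    [[0, 2.4, 0], [0, 0, 0], 0],
    [[0, 3, 0], [0, 0, 0], 0]
  ]
}}

```text
time: 9.25
position: [0.6257, 0.0693, 0.0321]
tool_rot: [-3.137, -0.164, -0.001]
wrist_force: [1.3, 4.1, 1.1]
opening: 0.002
```

{"method": "jog_arm", "body": {
  "motion": [
    [[0, 0.6, 0], [0, 0, 0], 0],
    [[0, 1.2, 0], [0, 0, 0], 0],
    [[0, 1.7, 0], [0, 0, 0], 0],
    [[0, 2.2, 0], [0, 0, 0], 0]
  ]
}}

```text
time: 9.65
position: [0.6281, 0.0473, 0.0321]
tool_rot: [-3.137, -0.164, -0.001]
wrist_force: [3.1, 4.8, 1.2]
opening: -0.001
```

```bash
python3 - <<'E'
from h import *
go(.003,.192,.031)
snap("t5.png","top",240,400,150,270,5)
snap("s5.png","scene",260,420,160,260,5)
p=ctrl.get_image("wrist"); cv2.imwrite("pics/w5.png",p["color"])
E
```

```text
t 9.65 pos [0.6281 0.0473 0.0321] stop [0.0039 0.208 ] F [3.1 4.8 1.2] op -0.0
[[ 0.995  0.104  0.001]
 [ 0.104 -0.995  0.   ]
 [ 0.001 -0.    -1.   ]]
shift cm [-0.09  1.6   0.11] turn deg [-0.02 -0.03 -0.  ]
```

View pics/w5.png

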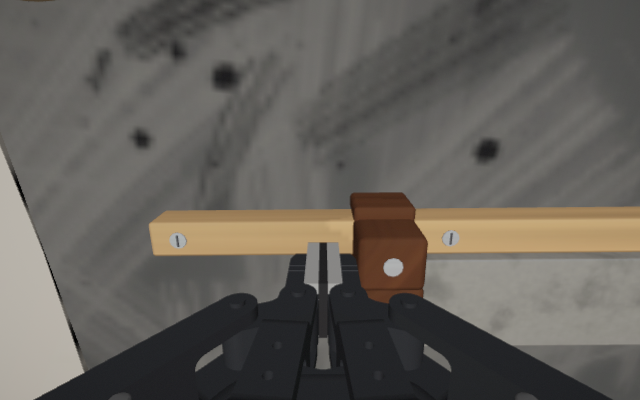

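View pics/s5.png

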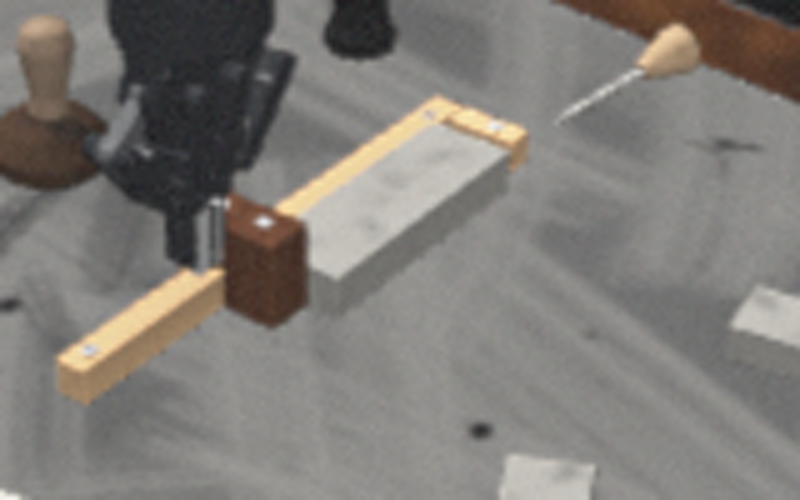

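The tail stop at (265,260) is pushing the stone along the rail, and the stone is still flush. About 16 mm remain by calculation, so I go on slowly and watch the force.

{"method": "jog_arm", "body": {
  "motion": [
    [[0, 0.4, 0], [0, 0, 0], 0],
    [[0, 0.7, 0], [0, 0, 0], 0],
    [[0, 0.9, 0], [0, 0, 0], 0],
    [[0, 1.1, 0], [0, 0, 0], 0]
  ]
}}

```text
time: 10.2
position: [0.6287, 0.0365, 0.0319]
tool_rot: [-3.137, -0.164, 0.001]
wrist_force: [-0.2, 3.0, -1.0]
opening: 0.0
```

{"method": "jog_arm", "body": {
  "motion": [
    [[0, 0.1, 0], [0, 0, 0], 0],
    [[0, 0.2, 0], [0, 0, 0], 0],
    [[0, 0.3, 0], [0, 0, 0], 0]
  ]
}}

```text
time: 10.5
position: [0.6291, 0.0336, 0.032]
tool_rot: [-3.137, -0.164, 0.001]
wrist_force: [-1.6, 2.8, -2.3]
opening: -0.002
```

{"method": "jog_arm", "body": {
  "motion": [
    [[0, 0.1, 0], [0, 0, 0], 0],
    [[0, 0.2, 0], [0, 0, 0], 0]
  ]
}}

```text
time: 10.7
position: [0.6294, 0.0317, 0.032]
tool_rot: [-3.137, -0.164, 0.0]
wrist_force: [-2.0, 7.8, -1.5]
opening: 0.002
```

{"method": "jog_arm", "body": {
  "motion": [
    [[0, 0.1, 0], [0, 0, 0], 0],
    [[0, 0.2, 0], [0, 0, 0], 0]
  ]
}}

```text
time: 10.9
position: [0.6294, 0.0315, 0.032]
tool_rot: [-3.134, -0.166, 0.001]
wrist_force: [-4.3, 14.7, 0.9]
opening: 0.003
```

```bash
python3 - <<'E'
from h import *
st()
snap("s6.png","scene",260,420,160,260,5)
E
```

```text
t 10.9 pos [0.6294 0.0315 0.032 ] stop [0.0035 0.1922] F [-4.3 14.7  0.9] op 0.0
[[ 0.994  0.105 -0.001]
 [ 0.105 -0.994  0.003]
 [-0.    -0.003 -1.   ]]
```

View pics/s6.png

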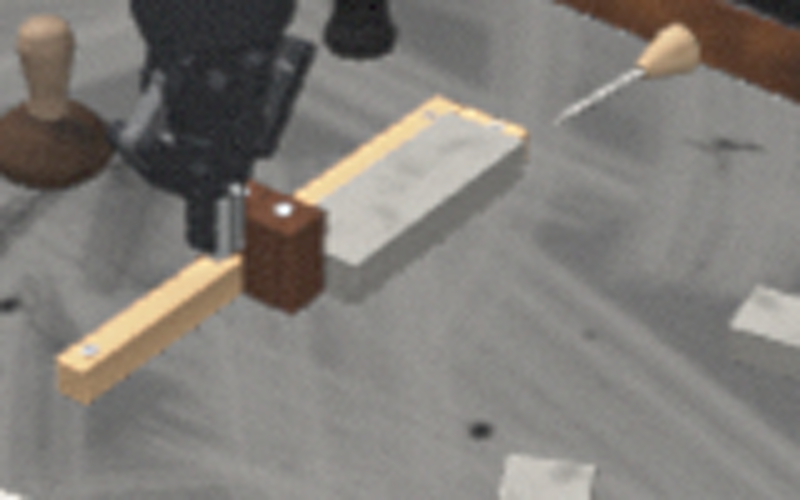

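The force rose to 14.7 N and the motion stopped, with the stone's end at the block (525,140). I retreat and check.

{"method": "jog_arm", "body": {
  "motion": [
    [[0, 0.1, 0], [0, 0, 0], 0],
    [[0, -1.5, 0], [0, 0, 0], 0],
    [[0, -3.5, 0], [0, 0, 0], 0],
    [[0, -3.5, -4], [0, 0, 0], 0],
    [[-4, -3.5, -8], [0, 0, 0], 0]
  ]
}}

```text
time: 11.45
position: [0.5929, 0.0614, 0.1082]
tool_rot: [3.136, 0.166, 0.005]
wrist_force: [-0.4, -0.5, 1.2]
opening: 0.003
```

{"method": "jog_arm", "body": {
  "motion": [
    [[-4, 3, 0], [0, 0, 0], 0],
    [[-8, 7, 0], [0, 0, 0], 0],
    [[-10, 10, 0], [0, 0, 0], 0],
    [[-10, 11, 0], [0, 0, 0], 0],
    [[-10, 11, 0], [0, 0, 0], 0]
  ]
}}

```text
time: 11.95
position: [0.5034, -0.0607, 0.1078]
tool_rot: [3.137, 0.16, 0.002]
wrist_force: [0.2, 0.6, 0.3]
opening: 0.0
```

```bash
python3 - <<'E'
from h import *
st()
p=ctrl.get_image("wrist"); cv2.imwrite("pics/w7.png",p["color"])
for x,y,z in[(0,0,.025),(-.05,0,.025),(-.05,.15,.025),(0,.15,.025),(-.033,.178,.05),(-.033,.15,.05)]: print(px(p,[*s2w(x,y),z]).round())
E
```

```text
t 11.95 pos [ 0.5034 -0.0607  0.1078] stop [-0.1315  0.1136] F [0.2 0.6 0.3] op 0.0
[[ 0.995  0.102  0.001]
 [ 0.102 -0.995 -0.001]
 [ 0.001  0.001 -1.   ]]
[520. -17.]
[507.  75.]
[262.  76.]
[258. -16.]
[200.  41.]
[253.  41.]
```

View pics/w7.png

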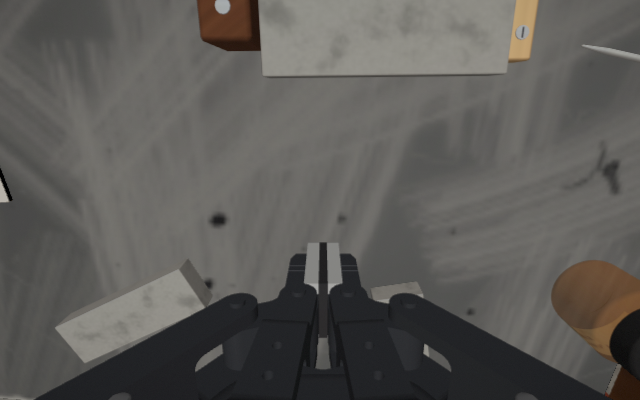

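The stone's near edge, (263,76) to (507,73), matches the prediction within a pixel or two, and it is snug between tail stop and block. I back off further for a full view of the rail gap.

{"method": "jog_arm", "body": {
  "motion": [
    [[-3, 0, -2], [0, 0, 0], 0],
    [[-6, 0, -4], [0, 0, 0], 0],
    [[-8, 0, -5], [0, 0, 0], 0],
    [[-8, 0, -5], [0, 0, 0], 0],
    [[-8, 0, -5], [0, 0, 0], 0]
  ]
}}

```text
time: 12.5
position: [0.4243, -0.0664, 0.1575]
tool_rot: [-3.137, -0.167, -0.002]
wrist_force: [0.7, -0.0, -0.6]
opening: 0.002
```

```bash
python3 - <<'E'
from h import *
st()
snap("t8.png","top",240,400,150,270,5)
snap("s8.png","scene",260,420,160,260,5)
p=ctrl.get_image("wrist"); cv2.imwrite("pics/w8.png",p["color"])
E
```

```text
t 12.5 pos [ 0.4243 -0.0664  0.1575] stop [-0.2107  0.1162] F [ 0.7 -0.  -0.6] op 0.0
[[ 0.994  0.106  0.001]
 [ 0.106 -0.994  0.   ]
 [ 0.001 -0.    -1.   ]]
```

View pics/t8.png

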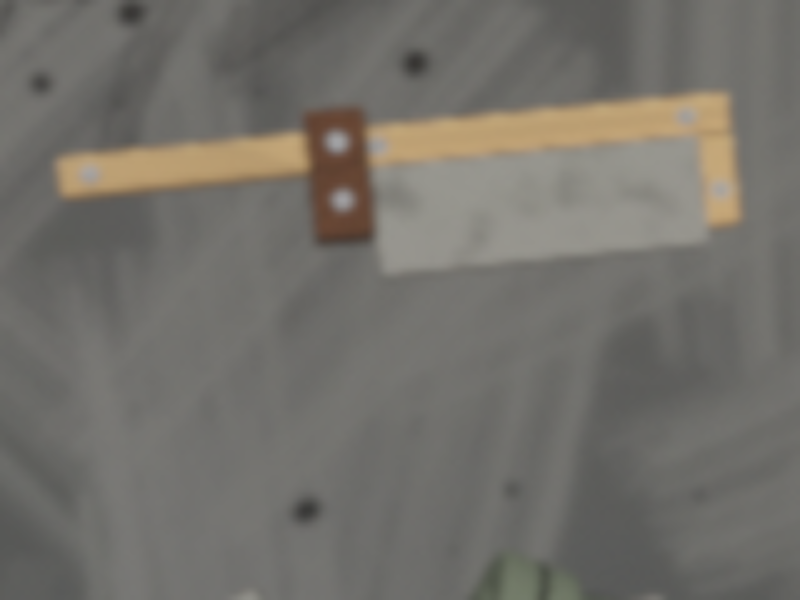

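View pics/w8.png

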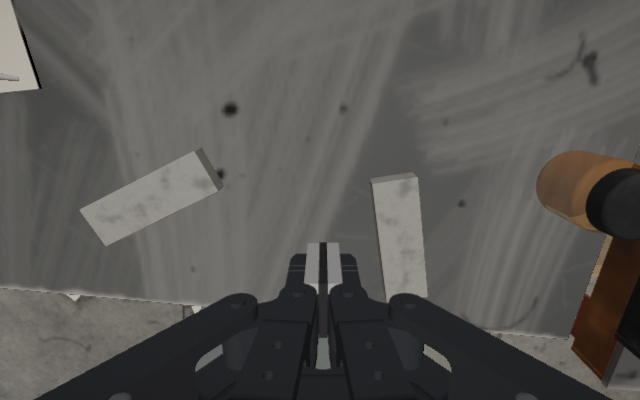

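View pics/s8.png

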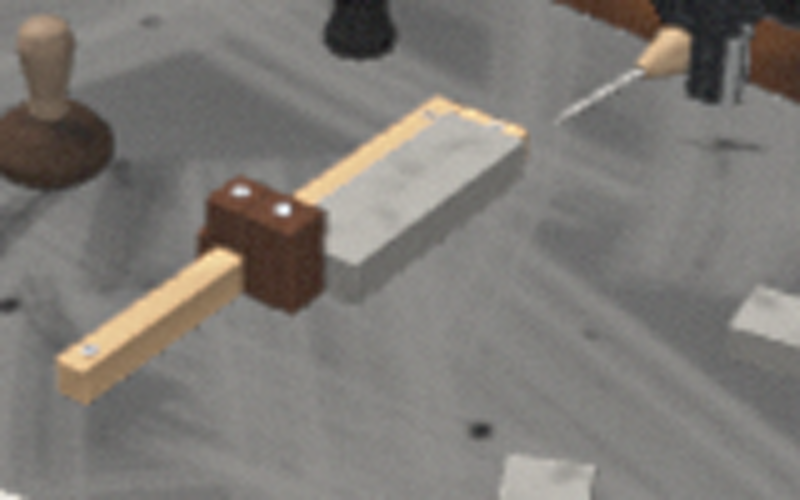

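The stone looks flush with rail and block. The top view hints at a thin gap of about 8 zoomed pixels between the tail stop (367,165) and the stone (375,165). I zoom in to measure it.

```bash
python3 - <<'E'
import cv2
a=cv2.imread("pics/w7.png");cv2.imwrite("pics/w7z.png",cv2.resize(a[0:100,180:340],None,fx=5,fy=5,interpolation=2))
from h import *
p=ctrl.get_image("top")
c=p["color"][150:270,240:400]
def f(u,v,z): return w2s(ray(p,(240+u/5,150+v/5),z)).round(4)
print("stone",[f(*a,.025) for a in((375,165),(698,138),(708,243),(385,275))])
print("tail",[f(*a,.05) for a in((362,108),(373,238),(305,112),(316,243))])
print("rail/block",[f(*a,.02) for a in((60,198),(300,174),(697,136),(707,225))])
E
```

```text
stone [array([0.0004, 0.1471]), array([-0.0007,  0.0001]), array([-0.0485,  0.0004]), array([-0.0494,  0.1473])]
tail [array([0.0239, 0.1514]), array([-0.0337,  0.1519]), array([0.0244, 0.1765]), array([-0.0336,  0.177 ])]
rail/block [array([-0.0011,  0.2899]), array([-1.000e-04,  1.812e-01]), array([ 0.0007, -0.0004]), array([-0.0401, -0.0008])]
```

View pics/w7z.png

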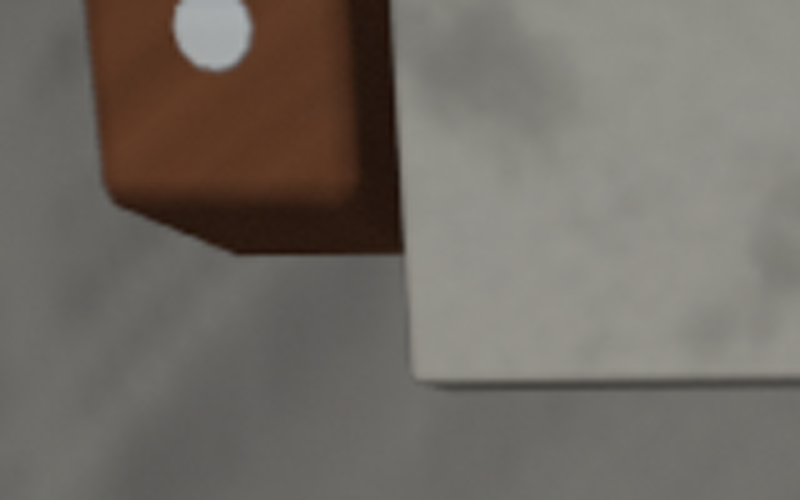

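```bash
python3 - <<'E'
from h import *
for n in ["top","scene"]:
    p=ctrl.get_image(n)
    for th in ["oilstone","tail_outer","loupe","dabber","jar","burnisher","graver"]:
        for d in ctrl.landmark_of(p,th)[:1]: print(n,th,np.round(d["point"],3),w2s(d["point"]).round(3),round(d["conf"],2))
print(ctrl.sign_off())
E
```

```text
top oilstone [ 0.389  0.076 -0.001] [-0.231  0.261] 0.82
top tail_outer [0.788 0.001 0.001] [0.159 0.145] 0.71
top loupe [ 0.762 -0.216 -0.001] [ 0.11  -0.067] 0.54
top dabber [0.786 0.001 0.003] [0.156 0.146] 0.63
top jar [ 0.445 -0.278  0.001] [-0.212 -0.097] 0.67
top burnisher [0.483 0.259 0.002] [-0.118  0.434] 0.9
top graver [ 0.614 -0.276 -0.004] [-0.044 -0.112] 0.46
scene oilstone [ 0.381 -0.139 -0.004] [-0.261  0.049] 0.94
scene tail_outer [0.631 0.014 0.03 ] [0.004 0.175] 0.68
scene loupe [ 0.762 -0.21  -0.   ] [ 0.111 -0.062] 0.62
scene dabber [ 0.785 -0.001  0.   ] [0.155 0.143] 0.66
scene jar [0.633 0.013 0.034] [0.005 0.174] 0.74
scene burnisher [0.477 0.259 0.002] [-0.124  0.435] 0.73
scene graver [ 0.615 -0.274 -0.003] [-0.043 -0.11 ] 0.64
the job is handed in; nothing more can be done
None
```

I pushed the largest oilstone flat against the long rail with two part-open fingers. I then pushed the tail stop from behind with the fingers shut, until the stone met the end block and motion stopped at about 15 N. The job was handed in about 13 s in, with the arm well clear.

**Seating:** In the last top picture the stone's corners measured within about 1 mm of the rail and block, and parallel to the rail within about 0.5°.

**Tail stop:** Its outer face measured about 177 mm along the rail, against 178 mm when seated, so the joint is at about 0.090.

**Disagreements:**
- The same top picture suggested a 4 mm gap between tail stop and stone. Both parts measured about 3 mm too short there, so I put the true gap at 0–2 mm. The wrist picture showed no floor between them, though it would not rule out a small gap.
- In the final check the networks' best "oilstone" hits were the small look-alikes, so they did not confirm the stone's final place.
- The top view's best tail-stop hit was really the dabber, and the scene view's best jar hit was really the tail stop. I ignored both.

**Other tools:** The loupe, dabber, jar, burnisher and graver were all found within about 6 mm of their starting readings, which is about network accuracy.

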